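# Load a camera head into its pocket and lock the jig

### The job

On the aluminium assembly jig, slide the retaining bar back by its black post until it is clear of the pockets, then set the loose square-based camera head down flat in the empty square pocket, lowering it in rather than dropping it. Then slide the bar fully forward again so it holds both heads, and let go. Leave the other two loose heads where they are, and leave the round head sitting in its pocket.

Things in the scene. Friction and masses are not known exactly. Their poses are not given: they have to be found in the camera images.
- jig: fixed aluminium nest block (dark pocket floors), 170 (its x) by 230 mm, top face 22 mm above the bench. Origin: centre of the underside; its x points away from the robot, turned up to 20 degrees. Two pockets, 12 mm deep, 2 mm chamfer, in its near half: square at its -y (right) side, round at +y. Dark guide rails at y = +-98 to +-114 mm, x -17 to 83 mm, 18 mm above the top face
- square_pocket (a point): centre of the floor of the square pocket, 10 mm above the bench (12 mm below the jig's top face), at x = -35, y = -55 mm in the jig; pocket 73 x 73 mm, sides parallel to the jig's x and y; axes as the jig's
- round_pocket (a point): centre of the floor of the round pocket, diameter 73 mm, 10 mm above the bench, at x = -35, y = +55 mm in the jig; holds the seated round head
- bar (a joint): dark steel retaining bar, 204 mm along the jig's y, 30 wide, 8 thick, top 32 mm above the bench, underside 4 mm above the base of a seated head. Slides along the jig's x: 0 = fully forward (centre at jig x = 5 mm, over the edge of both pockets by about 10 mm), 0.05 m = fully back; clear of the pockets above 0.0135 m. Friction 2 N, stays where left
- bar_post (a point): centre of the top end of the black upright round post on the middle of the bar, by which it is slid: diameter 16 mm, 50 mm tall, its top 82 mm above the bench; moves with the bar; axes as the jig's
- square_head: the loose head to be loaded: black upright body on a flat aluminium base 10 mm thick, lens on top, 55 mm tall overall; about 0.25 kg. Origin: centre of the underside, z up. Base square, 70 x 70 mm; body square, 36 x 36 mm, 45 mm tall, its sides parallel to the base's; x and y along the sides; fits either way round (four ways)
- spare_round_head: loose spare, not needed: black upright body on a flat aluminium base 10 mm thick, lens on top, 55 mm tall overall; about 0.25 kg. Origin: centre of the underside, z up. Base round, 70 mm diameter; body round, 36 mm diameter
- oblong_head: loose spare, not needed: black upright body on a flat aluminium base 10 mm thick, lens on top, 55 mm tall overall; about 0.25 kg. Origin: centre of the underside, z up. Base oblong, 96 mm (its x) by 60 mm; body 36 x 36 mm
- seated_round_head: like the spare round head, sitting loosely from the start in the round pocket, top 65 mm above the bench
Mind the look-alikes: they are no part of the job. Leave any blue or orange look-alike of the square_head alone.

How it is judged:
By the outcome, as a careful person would: the job done as asked, in the order asked, and still so for the second after the job is handed in, with the robot touching nothing.
It also fails if it takes over 53 s, if anything falls off the work surface, if the arm or the gripper's body presses on something with over 40 N, if the wrist force passes 120 N, or if a joint passes its speed limit or range.

### The arm

A 7-joint arm with a two-finger parallel gripper is mounted at the origin on the work surface. World frame = base frame: x ahead of the robot, y to its left, z up, the work surface at z = 0. Lengths are in m, angles in rad, forces in N, time in s.
With the tool pointing down it reaches from about 0.4 to 0.85 m from the base axis. Payload 6.9 kg.
Tool frame: the origin (TCP) lies at the very end of the fingers, on their centre line; the grasp point (between the pads) lies manip.pinch_z behind it (manip.pinch_z is the distance from the TCP to the grasp point, in m); y points along the fingers, z is the direction in which the jaws open and shut, and the axes are right-handed (so a half turn about y gives the same grasp; the last joint's range is limited). The gripper opens to 85 mm and grips with 20 to 120 N. Pads are 22 mm wide; open, the fingers measure 114 mm over their backs; the gripper's body (76 mm by 85 mm) begins 54 mm behind the grasp point. The pads swing forward as they close: fully open they stand 13 mm farther back than shut.
Start: joints at [-1.208, 0.507, -0.238, 1.5, 0.126, 1.149, -0.155], TCP at [0.159, 0.604, 0.207] pointing down, gripper open.
Joint ranges: [-3.08, 3.08], [-0.24, 2.05], [-1.43, 1.35], [0, 2.5], [-1.52, 4.66], [0.17, 1.96], [-2.89, 2.89]. Speed limits (rad/s): [2.39, 2.39, 3.14, 3.14, 3.14, 3.14, 3.14].

### API

Orientations are given as a unit quaternion [w, x, y, z].
In Python, from station import manip gives the robot as it stands. The module is installed in compiled form; this text tells all that it offers.
- The arm moves only by the tool servo_tool, never from a script. Its argument "targets" is a list of rows, each a list of 3 entries, a list of its own where there are three numbers: the shift along the tool's x, y, z normalised to -1 to 1, where 1 is 0.75 m, then the turn, a rotation vector about the tool's x, y, z normalised to -1 to 1, where 1 is 45 degrees, then the opening, from -1 (shut) to 1 (fully open). In form: [[[tx, ty, tz], [ax, ay, az], grip], ...]. A call has exactly 10 rows; each row is the pose to reach, as a shift and turn from the pose measured when the call began, along the tool's axes at that moment; what a row does not reach only later rows make up. A row lasts 1/12 s, in which the tool goes at most 41.7 mm and 7.16 degrees, less where a joint would pass 70% of its speed; a pose out of reach is approached as far as the arm can. A call with a number of a shift or a turn outside -1 to 1 is refused whole. A call with a gripper value outside its range is refused whole. The fingers move at their own pace and stop on an object; "force" is the grip in N (left out, the last holds). Time passes only in rows, so rows that repeat a pose let the fingers close, or fill a call up. It gives the time, the measured TCP pose, the force and the opening at its end, in the units of the state.
- manip.observe(): the state, without advancing time (a new reading comes with each control period).
- manip.snapshot(name): name is "side" or "top"; returns a dict with "color" (480x640x3 uint8, blue, green, red), "z_map" (480x640 float32, m along the optical axis (not along the pixel's ray), 0 where there is no reading), "fx", "fy", "cx", "cy" (pixels), "camera_from_world" (4x4, takes a point from world to camera coordinates). Camera axes: x right, y up, looking along -z (the intrinsics and any distortion apply to the point x, -y, -z); pixel columns grow to the right and rows downward; lengths in m; the calibration is good to about 2 mm. A picture is of the moment at which its call begins.
- manip.finish_job(): hands the job in, once; it reports no verdict.
The state is a dict: "clock": time; "joint_positions": joint angles; "joint_vel": joint speeds; "joint_efforts": joint torques, N m; "ee_pos": TCP position; "ee_rot": TCP orientation; "contact_force": force on the tool from outside, world axes, zero at the start; "moment": the same for the moment, N m; "opening": finger opening in m.
Only numpy, scipy, OpenCV 4.12 (cv2) and the standard library are available. Lean on these libraries where they do the work, as an engineer would, in place of code of your own. Each camera call takes 0.05 s, during which the arm holds its last target. There are 200 camera calls.

## Working session

There is one attempt and no reset: what is moved stays moved. The work goes in short steps, Python scripts to look and compute and a tool call to move; the robot and the scene stay as the last step left them, time stands still between calls to the robot, and variables do not carry over. Pictures are saved under pics/ and viewed, about 8 in all and at most 12, crops included, and the job is handed in when it is done.

Besides the shell and the picture viewer there is one more tool, called after "Request:" as name(argument=value, ...) on one line, values as JSON. servo_tool: Moves the arm, as the interface text tells. Scaled input: -1 to 1 covers 0.75 m each way for a shift and 45 degrees each way for a turn. Its arguments: {"type":"object","properties":{"targets":{"type":"array","items":{"type":"array"}},"force":{"type":"number"}},"required":["targets"]}

```bash
mkdir -p pics; cat > h.py <<'E'
import numpy as np, cv2
from station import manip
from scipy.spatial.transform import Rotation as R
def world(s,u,v,z=None):
    """pixel -> world, by depth map (z None) or by plane at height z"""
    T=np.linalg.inv(s["camera_from_world"])
    d=np.array([(u-s["cx"])/s["fx"],-(v-s["cy"])/s["fy"],-1.])
    if z is None: return T[:3,:3]@(d*s["z_map"][int(v),int(u)])+T[:3,3]
    d=T[:3,:3]@d; o=T[:3,3]; return o+d*(z-o[2])/d[2]
def pix(s,p):
    c=s["camera_from_world"]@np.r_[p,1]; return np.array([s["cx"]+s["fx"]*c[0]/-c[2], s["cy"]+s["fy"]*-c[1]/-c[2]])
def tool():
    o=manip.observe(); q=o["ee_rot"]; return o,np.array(o["ee_pos"]),R.from_quat([q[1],q[2],q[3],q[0]])
E
python3 - <<'E'
from h import *
o,p,r=tool(); print(o["clock"],p,r.as_matrix().round(3),o["opening"],manip.pinch_z,o["contact_force"])
for n in("top","side"):
    s=manip.snapshot(n); cv2.imwrite(f"pics/{n}0.png",s["color"]); print(n,s["fx"],s["cx"],s["cy"],np.linalg.inv(s["camera_from_world"]).round(3).tolist(),[k for k in s])
E
```

```text
0.0 [0.15927337 0.60380658 0.20583315] [[ 0.967 -0.     0.255]
 [-0.255 -0.002  0.967]
 [ 0.    -1.    -0.002]] 0.08581252476799164 0.0187 [ 0.2132089  -0.10700185  1.04287443]
top 560.5772248381458 311.5085401896653 238.08221249662307 [[-0.099, 0.975, -0.201, 0.278], [-0.995, -0.096, 0.024, -0.169], [0.004, 0.203, 0.979, 1.335], [0.0, 0.0, 0.0, 1.0]] ['color', 'z_map', 'fx', 'fy', 'cx', 'cy', 'camera_from_world']
side 571.7878266202092 308.9407959847495 246.18401513694698 [[0.971, 0.173, -0.166, 0.332], [-0.239, 0.746, -0.622, -0.952], [0.016, 0.643, 0.766, 1.03], [0.0, 0.0, 0.0, 1.0]] ['color', 'z_map', 'fx', 'fy', 'cx', 'cy', 'camera_from_world']
```

View pics/top0.png

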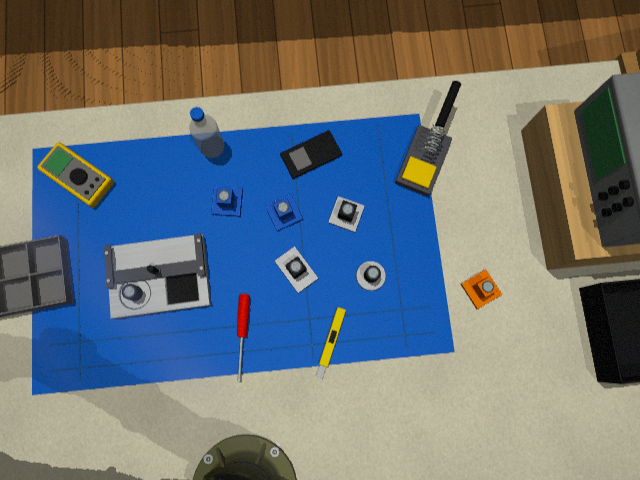

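View pics/side0.png

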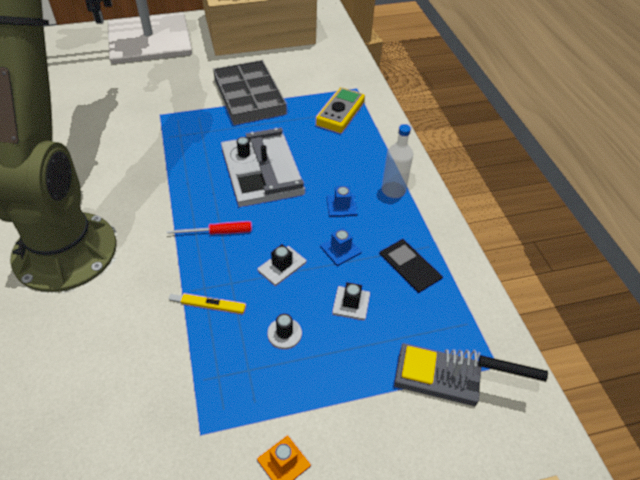

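The top view shows three aluminium-based heads at (297,268), (347,213) and (371,275), plus blue look-alikes at (226,200) and (284,210) and an orange one at (483,288). The jig is at (158,276), with its empty pocket at (183,289) and the post at about (153,269). Next I'll measure the base shapes.

```bash
cat > m.py <<'E'
from h import *
def bases(s,seeds,rad=32):
    """min-area rect, in world at z=.010, of the non-blue blob round each seed pixel"""
    hsv=cv2.cvtColor(s["color"],cv2.COLOR_BGR2HSV)
    m=((hsv[...,1]<70)&(hsv[...,2]>120)).astype(np.uint8)
    for u,v in seeds:
        w=np.zeros_like(m); w[v-rad:v+rad,u-rad:u+rad]=m[v-rad:v+rad,u-rad:u+rad]
        cs,_=cv2.findContours(w,cv2.RETR_EXTERNAL,cv2.CHAIN_APPROX_NONE)
        c=max(cs,key=cv2.contourArea)[:,0]
        P=np.array([world(s,a,b,.010)[:2] for a,b in c])
        r=cv2.minAreaRect((P*1000).astype(np.float32)); h=cv2.contourArea(cv2.convexHull((P*1000).astype(np.float32)))
        print((u,v),"rect mm",np.round(r[0],1),np.round(r[1],1),"ang",round(r[2],1),"fill",round(h/(r[1][0]*r[1][1]),2))
E
python3 - <<'E'
from m import *
t=manip.snapshot("top"); s=manip.snapshot("side")
bases(t,[(297,268),(347,213),(371,275)]); print(); bases(s,[(282,262),(352,298),(285,330)])
for n,i,(x,y,w,h) in(("top",t,(250,170,160,130)),("jig",t,(90,220,140,110))):
    c=cv2.resize(i["color"][y:y+h,x:x+w],None,fx=5,fy=5,interpolation=cv2.INTER_CUBIC); cv2.imwrite(f"pics/{n}_crop.png",c)
E
```

```text
(297, 268) rect mm [ 479.5 -157.2] [96.4 60. ] ang 30.9 fill 0.98
(347, 213) rect mm [ 603.4 -292. ] [69.5 69.9] ang 64.0 fill 0.99
(371, 275) rect mm [ 447.8 -331.9] [67.  67.2] ang 84.4 fill 0.8

(282, 262) rect mm [ 476.3 -158.6] [99.1 74. ] ang 30.8 fill 0.91
(352, 298) rect mm [ 603.2 -296.8] [72.8 70.9] ang 63.9 fill 0.98
(285, 330) rect mm [ 446.8 -341.2] [62.1 68.5] ang 76.7 fill 0.85
```

```bash
cd pics; python3 -c "
import cv2,numpy as np
a=cv2.imread('top_crop.png');b=cv2.imread('jig_crop.png')
print(a.shape,b.shape)"
```

```text
(650, 800, 3) (550, 700, 3)
```

View pics/top_crop.png

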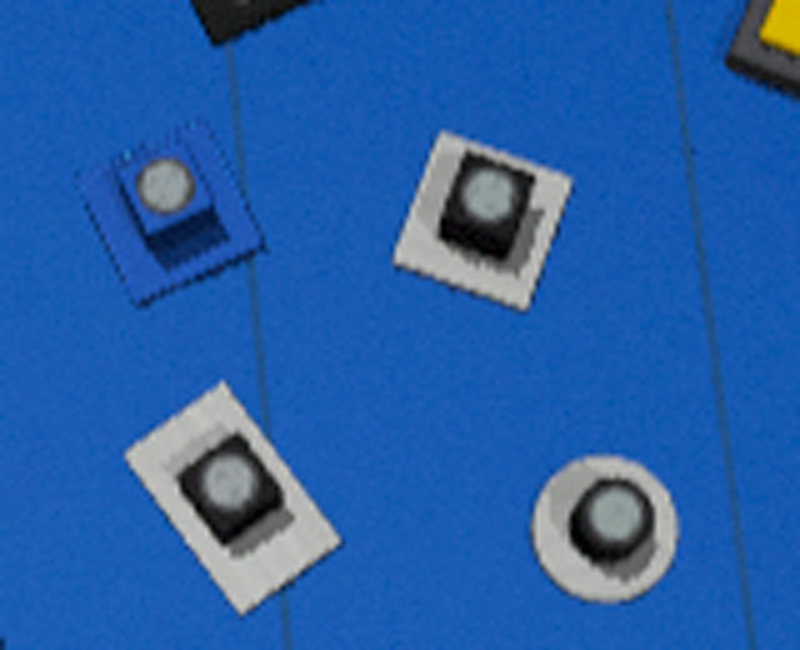

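View pics/jig_crop.png

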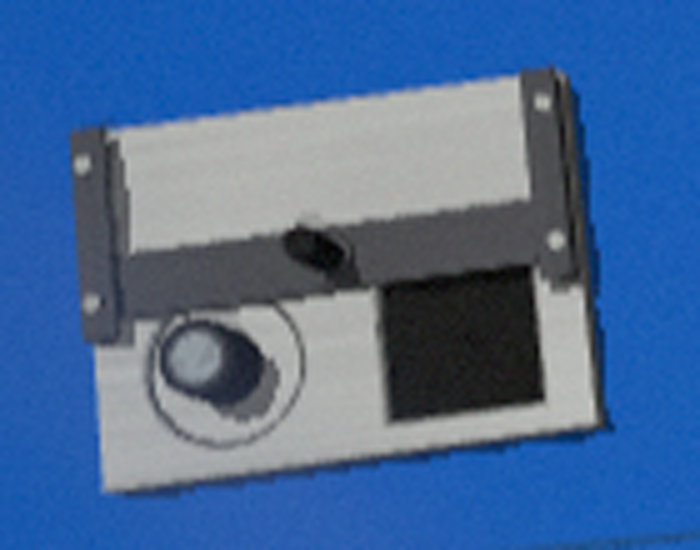

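The square head is the one at top pixel (347,213). Its base measures 69.5 x 69.9 mm, against 96 x 60 for the oblong and a round third, and it has a black body on aluminium, which the crop confirms. In the jig crop the bar is forward, with the post top at about crop (298,240) and the empty pocket at (465,345). Now the jig pose.

```bash
cat > jig.py <<'E'
from h import *
def cloud(s):
    T=np.linalg.inv(s["camera_from_world"]); v,u=np.mgrid[:480,:640]; z=s["z_map"]
    d=np.stack([(u-s["cx"])/s["fx"]*z,-(v-s["cy"])/s["fy"]*z,-z],-1)
    return d@T[:3,:3].T+T[:3,3]
def rectfit(P): 
    r=cv2.minAreaRect((P*1000).astype(np.float32)); return np.round(r[0],1),np.round(r[1],1),round(r[2],2)
if __name__=="__main__":
  for n in("top","side"):
    s=manip.snapshot(n); W=cloud(s); hsv=cv2.cvtColor(s["color"],cv2.COLOR_BGR2HSV)
    roi=(W[...,0]>.3)&(W[...,0]<.65)&(W[...,1]>.0)&(W[...,1]<.35)
    b=roi&(hsv[...,1]<80)&(hsv[...,2]<125)|roi&(hsv[...,1]<80)  # everything non-blue
    lab=cv2.connectedComponentsWithStats(b.astype(np.uint8))
    k=1+np.argmax(lab[2][1:,4]); m=lab[1]==k
    top=m&(hsv[...,2]>135)
    print(n,"z of bright top (median)",np.median(W[top][:,2]).round(4),"mat z",np.median(W[roi&(hsv[...,1]>150)][:,2]).round(4))
    top=cv2.morphologyEx(top.astype(np.uint8),cv2.MORPH_OPEN,np.ones((3,3)))
    v,u=np.nonzero(top); P=np.array([world(s,a,c,.022)[:2] for a,c in zip(u,v)]); print("bright rect",rectfit(P))
    d=W[...,2]; j=roi&(d>.016)&(d<.027); print("depth rect",rectfit(W[cv2.morphologyEx(j.astype(np.uint8),cv2.MORPH_OPEN,np.ones((3,3)))>0][:,:2]))
    pk=roi&(d>.075)&(d<.086); P=W[pk]; print("post?",len(P),P.mean(0).round(4) if len(P) else "")
    fl=m&(hsv[...,2]<45)
    lab=cv2.connectedComponentsWithStats(fl.astype(np.uint8))
    for i in range(1,lab[0]):
        if lab[2][i,4]>60:
            v,u=np.nonzero(lab[1]==i); P=np.array([world(s,a,c,.022)[:2] for a,c in zip(u,v)]); print("dark blob",lab[2][i],rectfit(P),"mean z",np.median(d[lab[1]==i]).round(3))
E
python3 jig.py
```

```text
top z of bright top (median) 0.0215 mat z 0.0004
bright rect (array([495.6, 170.4]), array([170.6, 229.3]), 2.18)
depth rect (array([494.5, 170.7]), array([171. , 232.3]), 2.12)
post? 38 [0.5019 0.1697 0.0804]
dark blob [147 266  15  11  73] (array([506.3, 174.8]), array([40.3, 15.4]), 51.41) mean z 0.065
dark blob [166 273  33  31 776] (array([459.6, 112.8]), array([64., 70.]), 2.52) mean z 0.01
side z of bright top (median) 0.0211 mat z 0.0002
bright rect (array([494.5, 169.3]), array([172.4, 238.7]), 2.2)
depth rect (array([494.2, 164.4]), array([170.9, 237.2]), 2.1)
post? 27 [0.5016 0.1634 0.0811]
```

```bash
cat >> h.py <<'E'
JC=np.array([.4952,.1703]); JY=np.radians(2.15)
def J(x,y): c,s=np.cos(JY),np.sin(JY); return JC+np.array([c*x-s*y,s*x+c*y])
def go(x,y,z,yaw):
    """print normalised shift and turn to TCP (x,y,z) pointing down with tool x at yaw (deg)"""
    o,p,r=tool(); c,s=np.cos(np.radians(yaw)),np.sin(np.radians(yaw))
    t=R.from_matrix(np.array([[c,0,-s],[s,0,c],[0,-1,0]]))
    print("shift",(r.inv().apply(np.array([x,y,z])-p)/.75).round(4),"turn",((r.inv()*t).as_rotvec()/np.radians(45)).round(4),"clock",round(o["clock"],2),"F",np.round(o["contact_force"],1),"open",round(o["opening"],4))
E
python3 -c "
from h import *
p=J(5,0);print(p,J(-35,-55));go(*p,.14,2.15)"
```

```text
[5.49168018 0.35787887] [-32.41679372 -56.10403402]
shift [6.9586 0.0876 1.495 ] turn [ 9.00e-04 -3.76e-01 -1.00e-04] clock 0.3 F [ 0.   0.5 -1.1] open 0.0852
```

```bash
python3 -c "
from h import *
p=J(.005,0);print(p,J(-.035,-.055));go(*p,.14,2.15)"
```

```text
[0.50019648 0.17048758] [0.46228801 0.11402567]
shift [ 0.5869  0.0888 -0.4432] turn [ 9.00e-04 -3.76e-01 -1.00e-04] clock 0.3 F [ 0.   0.5 -1.1] open 0.0852
```

Request:
servo_tool(targets=[[[0.587,0.089,-0.443],[0.001,-0.376,0],0.2],[[0.587,0.089,-0.443],[0.001,-0.376,0],0.2],[[0.587,0.089,-0.443],[0.001,-0.376,0],0.2],[[0.587,0.089,-0.443],[0.001,-0.376,0],0.2],[[0.587,0.089,-0.443],[0.001,-0.376,0],0.2],[[0.587,0.089,-0.443],[0.001,-0.376,0],0.2],[[0.587,0.089,-0.443],[0.001,-0.376,0],0.2],[[0.587,0.089,-0.443],[0.001,-0.376,0],0.2],[[0.587,0.089,-0.443],[0.001,-0.376,0],0.2],[[0.587,0.089,-0.443],[0.001,-0.376,0],0.2]], force=30)

```text
clock: 1.13
ee_pos: [0.416, 0.2774, 0.1566]
ee_rot: [0.707, -0.707, -0.013, 0.013]
contact_force: [1.4, 0.1, -0.4]
opening: 0.0513
```

```bash
python3 -c "
from h import *
p=J(.005,0);go(*p,.14,2.15);go(*p,.045,2.15);print(tool()[1])"
```

```text
shift [ 0.1068  0.0221 -0.1467] turn [-0.0006  0.0001  0.0006] clock 1.13 F [ 1.4  0.1 -0.4] open 0.0513
shift [ 0.1068  0.1488 -0.1468] turn [-0.0006  0.0001  0.0006] clock 1.13 F [ 1.4  0.1 -0.4] open 0.0513
[0.41598009 0.27741842 0.15660667]
```

Request:
servo_tool(targets=[[[0.107,0.022,-0.147],[0,0,0],0.2],[[0.107,0.022,-0.147],[0,0,0],0.2],[[0.107,0.022,-0.147],[0,0,0],0.2],[[0.107,0.022,-0.147],[0,0,0],0.2],[[0.107,0.022,-0.147],[0,0,0],0.2],[[0.107,0.06,-0.147],[0,0,0],0.2],[[0.107,0.1,-0.147],[0,0,0],0.2],[[0.107,0.13,-0.147],[0,0,0],0.2],[[0.107,0.149,-0.147],[0,0,0],0.2],[[0.107,0.149,-0.147],[0,0,0],0.2]])

```text
clock: 1.97
ee_pos: [0.4979, 0.1708, 0.0422]
ee_rot: [-0.707, 0.707, 0.012, -0.015]
contact_force: [-0.4, -0.0, 0.3]
opening: 0.0509
```

```bash
python3 -c "
from h import *
p=J(.005,0);go(*p,.045,2.15)
s=manip.snapshot('top');a=cv2.resize(s['color'][200:340,80:260],None,fx=4,fy=4)
cv2.imwrite('pics/post.png',a)
s=manip.snapshot('side');a=cv2.resize(s['color'][80:240,180:360],None,fx=4,fy=4)[:560]
cv2.imwrite('pics/post_s.png',a)"
```

```text
shift [ 0.003  -0.0037 -0.0005] turn [ 0.0005  0.0022 -0.0058] clock 1.97 F [-0.4 -0.   0.3] open 0.0509
```

View pics/post_s.png

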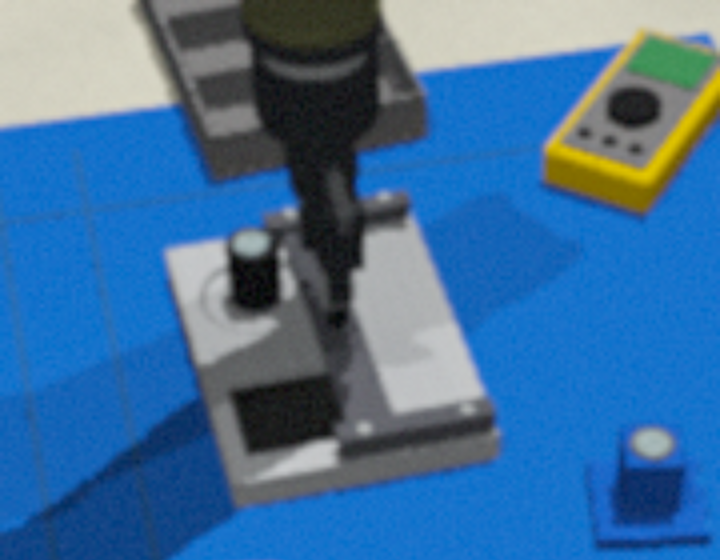

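The fingers straddle the post at crop (335,300), and nothing else is touched. Closing.

Request:
servo_tool(targets=[[[0.003,0,0],[0,0,0],-1],[[0.003,0,0],[0,0,0],-1],[[0.003,0,0],[0,0,0],-1],[[0.003,0,0],[0,0,0],-1],[[0.003,0,0],[0,0,0],-1],[[0.003,0,0],[0,0,0],-1],[[0.003,0,0],[0,0,0],-1],[[0.003,0,0],[0,0,0],-1],[[0.003,0,0],[0,0,0],-1],[[0.003,0,0],[0,0,0],-1]], force=30)

```text
clock: 2.9
ee_pos: [0.5034, 0.1679, 0.0466]
ee_rot: [-0.706, 0.708, 0.013, -0.012]
contact_force: [0.6, -9.6, 7.8]
opening: 0.0143
```

```bash
python3 -c "
from h import *
go(*J(.047,0),.044,2.15);o,p,r=tool();c=J(0,0);print(p)"
```

```text
shift [0.0519 0.0035 0.0037] turn [ 0.0035 -0.002   0.0023] clock 2.9 F [ 0.6 -9.6  7.8] open 0.0143
[0.50339625 0.16793344 0.04657288]
```

Request:
servo_tool(targets=[[[0.012,0,0],[0,0,0],-1],[[0.024,0,0],[0,0,0],-1],[[0.036,0,0],[0,0,0],-1],[[0.048,0,0],[0,0,0],-1],[[0.054,0,0],[0,0,0],-1],[[0.054,0,0],[0,0,0],-1],[[0.054,0,0],[0,0,0],-1],[[0.054,0,0],[0,0,0],0.2],[[0.054,0,0],[0,0,0],0.2],[[0.054,0,0],[0,0,0],0.2]])

```text
clock: 3.73
ee_pos: [0.5439, 0.1697, 0.0471]
ee_rot: [-0.706, 0.708, 0.014, -0.012]
contact_force: [-0.1, -0.3, 0.4]
opening: 0.0498
```

```bash
python3 -c "
from h import *
o,p,r=tool();print(p,r.as_euler('xyz'))
go(p[0],p[1],.16,2.15);go(.6034,-.294,.16,-26)"
```

```text
[0.54392622 0.16974165 0.04710781] [-1.57313826 -0.00252161  0.03621461]
shift [ 0.0004 -0.1505 -0.0004] turn [ 0.003  -0.0017  0.0032] clock 3.73 F [-0.1 -0.3  0.4] open 0.0498
shift [ 0.0572 -0.1489 -0.6211] turn [0.0021 0.6239 0.0039] clock 3.73 F [-0.1 -0.3  0.4] open 0.0498
```

Request:
servo_tool(targets=[[[0,-0.05,0],[0,0,0],0.2],[[0,-0.1,0],[0,0,0],0.2],[[0,-0.149,0],[0,0,0],0.2],[[0,-0.149,0],[0,0,0],0.2],[[0.057,-0.149,-0.621],[0.002,0.624,0.004],0.5],[[0.057,-0.149,-0.621],[0.002,0.624,0.004],0.5],[[0.057,-0.149,-0.621],[0.002,0.624,0.004],0.5],[[0.057,-0.149,-0.621],[0.002,0.624,0.004],0.5],[[0.057,-0.149,-0.621],[0.002,0.624,0.004],0.5],[[0.057,-0.149,-0.621],[0.002,0.624,0.004],0.5]])

```text
clock: 4.57
ee_pos: [0.5755, -0.0796, 0.1599]
ee_rot: [-0.689, 0.689, -0.159, 0.159]
contact_force: [0.3, 0.6, -0.3]
opening: 0.0638
```

```bash
python3 -c "
from h import *
from jig import cloud,rectfit
go(.6034,-.294,.12,-26)
# bar now, head by body-top ray at z=.055
for n in('top','side'):
    s=manip.snapshot(n);W=cloud(s);d=W[...,2]
    k=(abs(W[...,0]-.6)<.05)&(abs(W[...,1]+.294)<.05)
    print(n,'head top',[W[k&(d>.050)&(d<.06)].mean(0).round(4)],'post',W[(abs(W[...,0]-.53)<.06)&(abs(W[...,1]-.17)<.03)&(d>.076)&(d<.09)].mean(0).round(4))
    if n=='top': cv2.imwrite('pics/bar.png',cv2.resize(s['color'][180:340,80:400],None,fx=2.5,fy=2.5))
"
```

```text
shift [ 0.1588  0.0533 -0.2406] turn [-0.0002 -0.0001  0.0011] clock 4.57 F [ 0.3  0.6 -0.3] open 0.0638
top head top [array([ 0.6021, -0.2914,  0.0548])] post [0.5441 0.1719 0.0811]
side head top [array([ 0.6019, -0.2979,  0.0549])] post [0.5433 0.1665 0.0805]
```

View pics/bar.png

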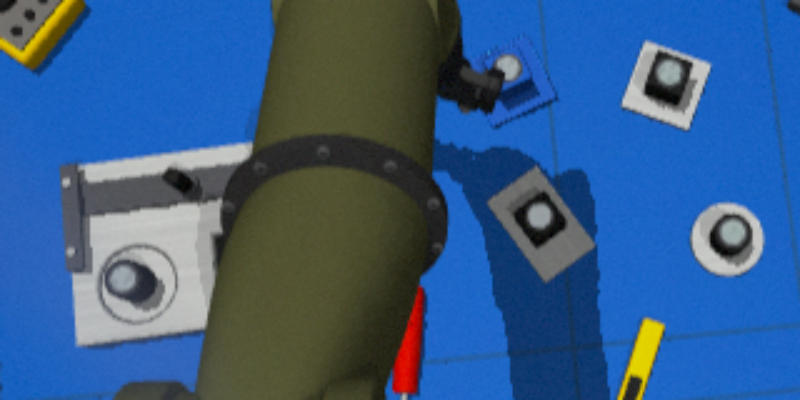

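The bar now sits about 40 mm back: the post went from x 0.502 to 0.544, and the pockets are clear. The cameras disagree by about 5 mm in y. The grip on the post put it midway between them, so I'll use the mean.

Request:
servo_tool(targets=[[[0.159,0.053,-0.241],[0,0,0],0.5],[[0.159,0.053,-0.241],[0,0,0],0.5],[[0.159,0.053,-0.241],[0,0,0],0.5],[[0.159,0.053,-0.241],[0,0,0],0.5],[[0.159,0.053,-0.241],[0,0,0],0.5],[[0.159,0.053,-0.241],[0,0,0],0.5],[[0.159,0.053,-0.241],[0,0,0],0.5],[[0.159,0.053,-0.241],[0,0,0],0.5],[[0.159,0.053,-0.241],[0,0,0],0.5],[[0.159,0.053,-0.241],[0,0,0],0.5]])

```text
clock: 5.5
ee_pos: [0.6015, -0.3005, 0.1215]
ee_rot: [-0.687, 0.69, -0.161, 0.163]
contact_force: [-0.1, 0.8, -0.3]
opening: 0.0643
```

```bash
python3 -c "
from h import *
go(.603,-.2945,.018,-26);print(tool()[1])"
```

```text
shift [-0.0023  0.1379  0.0085] turn [ 0.0042 -0.011   0.004 ] clock 5.5 F [-0.1  0.8 -0.3] open 0.0643
[ 0.6015261  -0.30052472  0.12146592]
```

Request:
servo_tool(targets=[[[-0.002,0,0.0085],[0.004,-0.011,0.004],0.5],[[-0.002,0.04,0.0085],[0.004,-0.011,0.004],0.5],[[-0.002,0.08,0.0085],[0.004,-0.011,0.004],0.5],[[-0.002,0.11,0.0085],[0.004,-0.011,0.004],0.5],[[-0.002,0.13,0.0085],[0.004,-0.011,0.004],0.5],[[-0.002,0.138,0.0085],[0.004,-0.011,0.004],0.5],[[-0.002,0.138,0.0085],[0.004,-0.011,0.004],0.5],[[-0.002,0.138,0.0085],[0.004,-0.011,0.004],0.5],[[-0.002,0.138,0.0085],[0.004,-0.011,0.004],0.5],[[-0.002,0.138,0.0085],[0.004,-0.011,0.004],0.5]])

```text
clock: 6.33
ee_pos: [0.6042, -0.2948, 0.0195]
ee_rot: [-0.689, 0.689, -0.158, 0.16]
contact_force: [-0.8, -0.8, 0.5]
opening: 0.0641
```

```bash
python3 -c "
from h import *
go(.603,-.2945,.018,-26);print(tool()[1])"
```

```text
shift [-0.0016  0.002  -0.0004] turn [0.     0.0003 0.0033] clock 6.33 F [-0.8 -0.8  0.5] open 0.0641
[ 0.60417587 -0.29477944  0.01954044]
```

Request:
servo_tool(targets=[[[-0.0015,0,0],[0,0,0.003],-1],[[-0.0015,0,0],[0,0,0.003],-1],[[-0.0015,0,0],[0,0,0.003],-1],[[-0.0015,0,0],[0,0,0.003],-1],[[-0.0015,0,0],[0,0,0.003],-1],[[-0.0015,0,0],[0,0,0.003],-1],[[-0.0015,0,0],[0,0,0.003],-1],[[-0.0015,0,0],[0,0,0.003],-1],[[-0.0015,0,0],[0,0,0.003],-1],[[-0.0015,0,0],[0,0,0.003],-1]], force=40)

```text
clock: 7.17
ee_pos: [0.6036, -0.2947, 0.0207]
ee_rot: [-0.689, 0.689, -0.158, 0.16]
contact_force: [-0.3, 0.7, 4.9]
opening: 0.035
```

```bash
python3 -c "
from h import *
o,p,r=tool();print(p,np.degrees(np.arctan2(*r.as_matrix()[[1,0],0])));go(p[0],p[1],.14,-26);go(*(J(-.035,-.055)-[0,.0025]),.14,2.15)"
```

```text
[ 0.60359577 -0.29468721  0.02068039] -26.000181707773425
shift [ 0.0003 -0.1591 -0.    ] turn [ 0.     -0.      0.0022] clock 7.17 F [-0.3  0.7  4.9] open 0.035
shift [-0.4065 -0.1598  0.4042] turn [ 6.000e-04 -6.256e-01  2.100e-03] clock 7.17 F [-0.3  0.7  4.9] open 0.035
```

Request:
servo_tool(targets=[[[0,-0.02,0],[0,0,0],-1],[[0,-0.06,0],[0,0,0],-1],[[0,-0.11,0],[0,0,0],-1],[[0,-0.16,0],[0,0,0],-1],[[0,-0.16,0],[0,0,0],-1],[[-0.03,-0.16,0.03],[0,-0.08,0],-1],[[-0.06,-0.16,0.06],[0,-0.18,0],-1],[[-0.1,-0.16,0.1],[0,-0.28,0],-1],[[-0.13,-0.16,0.13],[0,-0.4,0],-1],[[-0.16,-0.16,0.16],[0,-0.5,0],-1]])

```text
clock: 8.0
ee_pos: [0.547, -0.1321, 0.1403]
ee_rot: [-0.707, 0.707, -0.019, 0.02]
contact_force: [0.6, 0.2, -1.6]
opening: 0.0348
```

```bash
python3 -c "
from h import *
go(*(J(-.035,-.055)-[0,.0025]),.14,2.15)"
```

```text
shift [-1.309e-01  2.000e-04  3.181e-01] turn [ 0.0005 -0.1185  0.0016] clock 8.0 F [ 0.6  0.2 -1.6] open 0.0348
```

Request:
servo_tool(targets=[[[-0.015,0,0.04],[0,-0.05,0],-1],[[-0.035,0,0.09],[0,-0.1,0],-1],[[-0.055,0,0.14],[0,-0.118,0],-1],[[-0.075,0,0.18],[0,-0.118,0],-1],[[-0.095,0,0.23],[0,-0.118,0],-1],[[-0.115,0,0.28],[0,-0.118,0],-1],[[-0.131,0,0.318],[0,-0.118,0],-1],[[-0.131,0,0.318],[0,-0.118,0],-1],[[-0.131,0,0.318],[0,-0.118,0],-1],[[-0.131,0,0.318],[0,-0.118,0],-1]])

```text
clock: 8.83
ee_pos: [0.4623, 0.1108, 0.1401]
ee_rot: [-0.707, 0.707, 0.014, -0.013]
contact_force: [0.8, -0.2, -2.4]
opening: 0.0346
```

```bash
python3 -c "
from h import *
go(*(J(-.035,-.055)-[0,.0025]),.06,2.15)"
```

```text
shift [-1.000e-04  1.067e-01  1.100e-03] turn [ 0.0015 -0.0006  0.0016] clock 8.83 F [ 0.8 -0.2 -2.4] open 0.0346
```

Request:
servo_tool(targets=[[[0,0.02,0.001],[0.001,0,0.001],-1],[[0,0.04,0.001],[0.001,0,0.001],-1],[[0,0.06,0.001],[0.001,0,0.001],-1],[[0,0.08,0.001],[0.001,0,0.001],-1],[[0,0.1,0.001],[0.001,0,0.001],-1],[[0,0.117,0.001],[0.001,0,0.001],-1],[[0,0.117,0.001],[0.001,0,0.001],-1],[[0,0.117,0.001],[0.001,0,0.001],-1],[[0,0.117,0.001],[0.001,0,0.001],-1],[[0,0.117,0.001],[0.001,0,0.001],-1]])

```text
clock: 9.67
ee_pos: [0.4632, 0.111, 0.0531]
ee_rot: [-0.707, 0.707, 0.013, -0.012]
contact_force: [1.1, 0.0, -1.9]
opening: 0.0348
```

```bash
python3 -c "
from h import *
go(*(J(-.035,-.055)-[0,.0025]),.0305,2.15);print(tool()[1])
a=manip.snapshot('side');b=manip.snapshot('top')
cv2.imwrite('pics/above.png',np.hstack([cv2.resize(a['color'][110:230,200:320],(400,400),interpolation=cv2.INTER_CUBIC),cv2.resize(b['color'][220:340,100:220],(400,400),interpolation=cv2.INTER_CUBIC)]))"
```

```text
shift [-0.0013  0.0301  0.0007] turn [ 0.0003 -0.0021  0.0026] clock 9.67 F [ 1.1  0.  -1.9] open 0.0348
[0.46320512 0.11103633 0.05311078]
```

View pics/above.png

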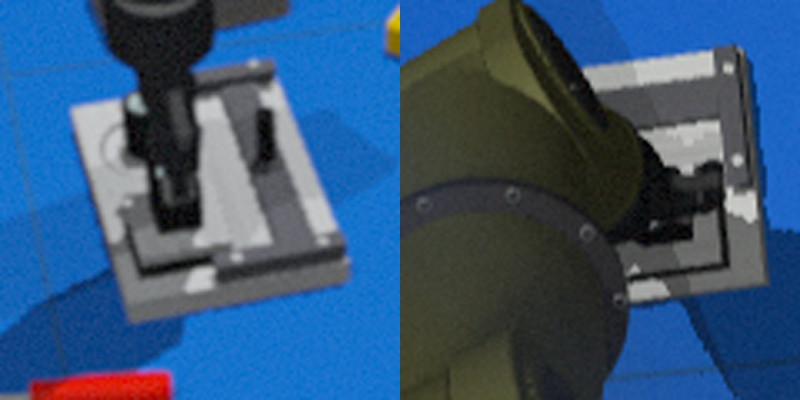

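The left (side) view shows the base just above the pocket, with an even dark gap at its near and right edges, (130,245) to (145,270). In the right (top) view the gap shows at (722,265). I'll lower slowly and watch the force.

Request:
servo_tool(targets=[[[-0.0013,0.002,0.0007],[0,-0.002,0.002],-1],[[-0.0013,0.004,0.0007],[0,-0.002,0.002],-1],[[-0.0013,0.006,0.0007],[0,-0.002,0.002],-1],[[-0.0013,0.008,0.0007],[0,-0.002,0.002],-1],[[-0.0013,0.01,0.0007],[0,-0.002,0.002],-1],[[-0.0013,0.012,0.0007],[0,-0.002,0.002],-1],[[-0.0013,0.014,0.0007],[0,-0.002,0.002],-1],[[-0.0013,0.016,0.0007],[0,-0.002,0.002],-1],[[-0.0013,0.018,0.0007],[0,-0.002,0.002],-1],[[-0.0013,0.018,0.0007],[0,-0.002,0.002],-1]])

```text
clock: 10.6
ee_pos: [0.4619, 0.1118, 0.0393]
ee_rot: [-0.707, 0.707, 0.013, -0.013]
contact_force: [0.1, -0.5, -2.8]
opening: 0.0349
```

```bash
python3 -c "
from h import *
go(*(J(-.035,-.055)-[0,.0025]),.0305,2.15);print(tool()[1],tool()[0]['moment'])"
```

```text
shift [ 0.0005  0.0117 -0.0003] turn [ 0.0003  0.0008 -0.    ] clock 10.6 F [ 0.1 -0.5 -2.8] open 0.0349
[0.46187045 0.11176916 0.03925545] [-0.06518402 -0.0378314  -0.04820135]
```

No contact force with the base 3 mm below the rim, so it is in the pocket. Lowering to the floor.

Request:
servo_tool(targets=[[[0,0.002,0],[0,0,0],-1],[[0,0.004,0],[0,0,0],-1],[[0,0.006,0],[0,0,0],-1],[[0,0.008,0],[0,0,0],-1],[[0,0.0095,0],[0,0,0],-1],[[0,0.0105,0],[0,0,0],-1],[[0,0.0115,0],[0,0,0],-1],[[0,0.012,0],[0,0,0],-1],[[0,0.012,0],[0,0,0],-1],[[0,0.012,0],[0,0,0],-1]])

```text
clock: 11.43
ee_pos: [0.4618, 0.1117, 0.0306]
ee_rot: [-0.707, 0.707, 0.014, -0.013]
contact_force: [-2.2, -0.8, 4.8]
opening: 0.0348
```

```bash
python3 -c "
from h import *
go(*(J(-.035,-.055)-[0,.0025]),.0305,2.15);print(tool()[1],tool()[0]['moment'])"
```

```text
shift [ 0.0006  0.0001 -0.0003] turn [0.0005 0.0007 0.0001] clock 11.43 F [-2.2 -0.8  4.8] open 0.0348
[0.46179405 0.11171774 0.03060247] [-0.04839244  0.42598604  0.05335847]
```

Request:
servo_tool(targets=[[[0,0,0],[0,0,0],0.3],[[0,0,0],[0,0,0],0.3],[[0,0,0],[0,0,0],0.3],[[0,0,0],[0,0,0],0.3],[[0,0,0],[0,0,0],0.3],[[0,-0.01,0],[0,0,0],0.3],[[0,-0.04,0],[0,0,0],0.3],[[0,-0.08,0],[0,0,0],0.3],[[0,-0.12,0],[0,0,0],0.3],[[0,-0.15,0],[0,0,0],0.3]])

```text
clock: 12.27
ee_pos: [0.462, 0.112, 0.1457]
ee_rot: [0.707, -0.707, -0.014, 0.013]
contact_force: [0.2, 0.5, -0.7]
opening: 0.0556
```

```bash
python3 -c "
from h import *
from jig import cloud
for n in('side','top'):
    s=manip.snapshot(n);W=cloud(s);d=W[...,2]
    for nm,c in(('sq',J(-.035,-.055)),('rd',J(-.035,.055)),('post',J(.046,0))):
        k=(np.hypot(W[...,0]-c[0],W[...,1]-c[1])<.035)&(d>.058)&(d<.088); P=W[k]; print(n,nm,len(P),P.mean(0).round(4) if len(P) else '',P[:,2].std().round(4) if len(P) else '')
    if n=='side':cv2.imwrite('pics/seat.png',cv2.resize(s['color'][110:230,200:340],None,fx=5,fy=5,interpolation=cv2.INTER_CUBIC))
x=np.array([.546,.1695]);go(*x,.15,2.15);go(*x,.045,2.15);print(tool()[1])"
```

```text
side sq 164 [0.4602 0.1065 0.0645] 0.0024
side rd 102 [0.455  0.2151 0.0643] 0.0027
side post 59 [0.5424 0.1643 0.073 ] 0.0079
top sq 229 [0.4586 0.1132 0.0646] 0.0027
top rd 0  
top post 0  
shift [ 0.1122 -0.003   0.0718] turn [-0.0013  0.0006  0.0089] clock 12.37 F [0.1 0.3 0.1] open 0.0554
shift [0.1113 0.137  0.0717] turn [-0.0013  0.0006  0.0089] clock 12.37 F [0.1 0.3 0.1] open 0.0554
[0.46393929 0.11247306 0.14709539]
```

View pics/seat.png

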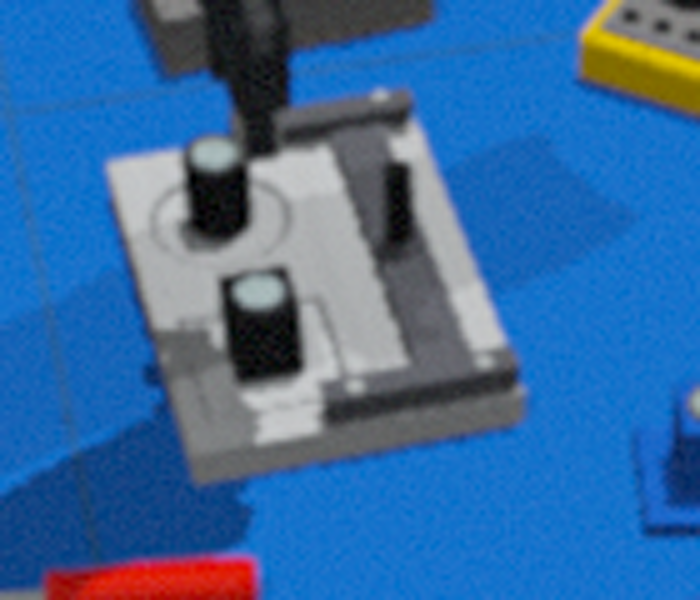

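The square head is flush: its top is at z 0.0645, level with the seated round head at 0.0643. The gap line around the base at (265,300) looks uniform. Back to the post.

Request:
servo_tool(targets=[[[0.05,-0.003,0.035],[-0.001,0,0.009],0.3],[[0.1,-0.003,0.068],[-0.001,0,0.009],0.3],[[0.109,-0.003,0.072],[-0.001,0,0.009],0.3],[[0.109,-0.003,0.072],[-0.001,0,0.009],0.3],[[0.109,-0.003,0.072],[-0.001,0,0.009],0.2],[[0.109,0.03,0.072],[-0.001,0,0.009],0.2],[[0.109,0.07,0.072],[-0.001,0,0.009],0.2],[[0.109,0.11,0.072],[-0.001,0,0.009],0.2],[[0.109,0.137,0.072],[-0.001,0,0.009],0.2],[[0.109,0.137,0.072],[-0.001,0,0.009],0.2]])

```text
clock: 13.2
ee_pos: [0.5404, 0.1675, 0.041]
ee_rot: [-0.706, 0.708, 0.01, -0.016]
contact_force: [-0.8, -1.7, 0.1]
opening: 0.0513
```

Request:
servo_tool(targets=[[[0,0,0],[0,0,0],-1],[[0,0,0],[0,0,0],-1],[[0,0,0],[0,0,0],-1],[[0,0,0],[0,0,0],-1],[[0,0,0],[0,0,0],-1],[[0,0,0],[0,0,0],-1],[[0,0,0],[0,0,0],-1],[[0,0,0],[0,0,0],-1],[[0,0,0],[0,0,0],-1],[[0,0,0],[0,0,0],-1]], force=30)

```text
clock: 14.03
ee_pos: [0.5408, 0.1691, 0.0424]
ee_rot: [-0.707, 0.707, 0.012, -0.016]
contact_force: [-2.1, 4.6, 3.6]
opening: 0.0145
```

```bash
python3 -c "
from h import *
go(.5034,.168,.0466,2.15);print(tool()[1])"
```

```text
shift [-0.05   -0.0053  0.0004] turn [ 0.0008  0.0013 -0.0076] clock 14.03 F [-2.1  4.6  3.6] open 0.0145
[0.54083616 0.16910591 0.0424343 ]
```

Request:
servo_tool(targets=[[[-0.01,0,0],[0,0,0],-1],[[-0.02,0,0],[0,0,0],-1],[[-0.03,0,0],[0,0,0],-1],[[-0.04,0,0],[0,0,0],-1],[[-0.046,0,0],[0,0,0],-1],[[-0.05,0,0],[0,0,0],-1],[[-0.053,0,0],[0,0,0],-1],[[-0.055,0,0],[0,0,0],-1],[[-0.056,0,0],[0,0,0],-1],[[-0.056,0,0],[0,0,0],-1]])

```text
clock: 14.87
ee_pos: [0.4986, 0.1675, 0.0426]
ee_rot: [-0.707, 0.707, 0.011, -0.016]
contact_force: [0.1, 2.4, -8.7]
opening: 0.0145
```

```bash
python3 -c "
from h import *
go(.5034,.168,.0466,2.15);print(tool()[1])"
```

```text
shift [ 0.0064 -0.0054  0.0004] turn [ 0.0009  0.0015 -0.0083] clock 14.87 F [ 0.1  2.4 -8.7] open 0.0145
[0.49859789 0.16753851 0.04256079]
```

No reaction along x, so the bar may not be on its stop yet. I'll press on gently.

Request:
servo_tool(targets=[[[-0.001,0,0],[0,0,0],-1],[[-0.002,0,0],[0,0,0],-1],[[-0.003,0,0],[0,0,0],-1],[[-0.004,0,0],[0,0,0],-1],[[-0.005,0,0],[0,0,0],-1],[[-0.006,0,0],[0,0,0],-1],[[-0.007,0,0],[0,0,0],-1],[[-0.007,0,0],[0,0,0],-1],[[-0.007,0,0],[0,0,0],-1],[[-0.007,0,0],[0,0,0],-1]])

```text
clock: 15.7
ee_pos: [0.4956, 0.1674, 0.0426]
ee_rot: [0.707, -0.707, -0.012, 0.014]
contact_force: [6.8, 4.4, -16.5]
opening: 0.0146
```

```bash
python3 -c "
from h import *
go(.5034,.168,.0466,2.15);print(tool()[1],np.round(tool()[0]['moment'],2))
from jig import cloud
s=manip.snapshot('side');W=cloud(s);d=W[...,2];P=W[(np.hypot(W[...,0]-.5,W[...,1]-.167)<.02)&(d>.074)&(d<.083)];print(len(P))
cv2.imwrite('pics/fwd.png',cv2.resize(s['color'][110:230,200:340],None,fx=5,fy=5,interpolation=cv2.INTER_CUBIC))"
```

```text
shift [ 0.0104 -0.0054  0.0004] turn [-0.0002  0.0006 -0.0037] clock 15.7 F [  6.8   4.4 -16.5] open 0.0146
[0.49557869 0.16743885 0.04260484] [ 0.76 -1.67  0.01]
17
```

View pics/fwd.png

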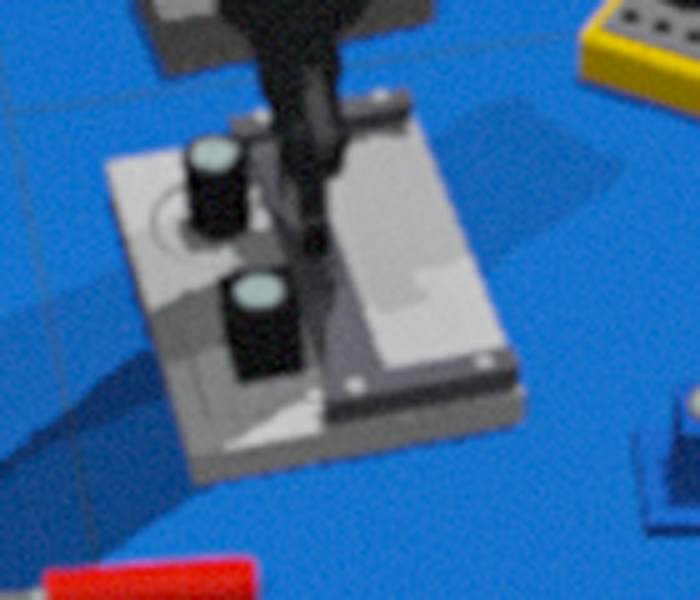

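The bar is over both pocket edges with the post at (315,235), and a +6.8 N reaction is building, so it is on the stop. Release and retreat.

Request:
servo_tool(targets=[[[0,0,0],[0,0,0],0.1],[[0,0,0],[0,0,0],0.1],[[0,0,0],[0,0,0],0.1],[[0,0,0],[0,0,0],0.1],[[0,0,0],[0,0,0],0.1],[[0,0,0],[0,0,0],0.1],[[0,-0.04,0],[0,0,0],0.1],[[0,-0.09,0],[0,0,0],0.1],[[0,-0.13,0],[0,0,0],0.1],[[0,-0.16,0],[0,0,0],0.1]])

```text
clock: 16.58
ee_pos: [0.4964, 0.1677, 0.1653]
ee_rot: [0.707, -0.707, -0.013, 0.014]
contact_force: [-0.1, 0.3, -1.1]
opening: 0.0474
```

Request:
servo_tool(targets=[[[-0.02,-0.02,0.04],[0,0,0],0.1],[[-0.04,-0.02,0.08],[0,0,0],0.1],[[-0.06,-0.02,0.13],[0,0,0],0.1],[[-0.08,-0.02,0.18],[0,0,0],0.1],[[-0.1,-0.02,0.23],[0,0,0],0.1],[[-0.1,-0.02,0.28],[0,0,0],0.1],[[-0.1,-0.02,0.33],[0,0,0],0.1],[[-0.1,-0.02,0.35],[0,0,0],0.1],[[-0.1,-0.02,0.35],[0,0,0],0.1],[[-0.1,-0.02,0.35],[0,0,0],0.1]])

```text
clock: 17.42
ee_pos: [0.4107, 0.4275, 0.1802]
ee_rot: [0.707, -0.707, -0.014, 0.015]
contact_force: [0.5, -0.4, 0.1]
opening: 0.0472
```

```bash
python3 -c "
from h import *
from m import bases
from jig import cloud
print(tool()[1],tool()[0]['opening'])
for n in('side','top'):
    s=manip.snapshot(n);W=cloud(s);d=W[...,2]
    for nm,c,z in(('sq',J(-.035,-.055),.058),('rd',J(-.035,.055),.058),('post',J(.005,0),.075)):
        k=(np.hypot(W[...,0]-c[0],W[...,1]-c[1])<.035)&(d>z)&(d<.088); P=W[k]; print(n,nm,len(P),P.mean(0).round(4) if len(P) else '')
    if n=='top':
        bases(s,[(297,268),(371,275)]); cv2.imwrite('pics/end.png',cv2.resize(s['color'][180:340,80:280],None,fx=4,fy=4,interpolation=cv2.INTER_CUBIC)[:600])"
```

```text
[0.41074853 0.42753933 0.18016444] 0.047244548961195204
side sq 169 [0.4602 0.1061 0.0643]
side rd 120 [0.4559 0.2149 0.064 ]
side post 30 [0.4981 0.1635 0.0808]
top sq 257 [0.4605 0.1136 0.0649]
top rd 201 [0.4565 0.2222 0.0648]
top post 43 [0.4987 0.1697 0.0806]
(297, 268) rect mm [ 479.5 -157.2] [96.3 60.1] ang 30.7 fill 0.98
(371, 275) rect mm [ 447.8 -331.9] [67.  67.2] ang 84.4 fill 0.8
```

View pics/end.png

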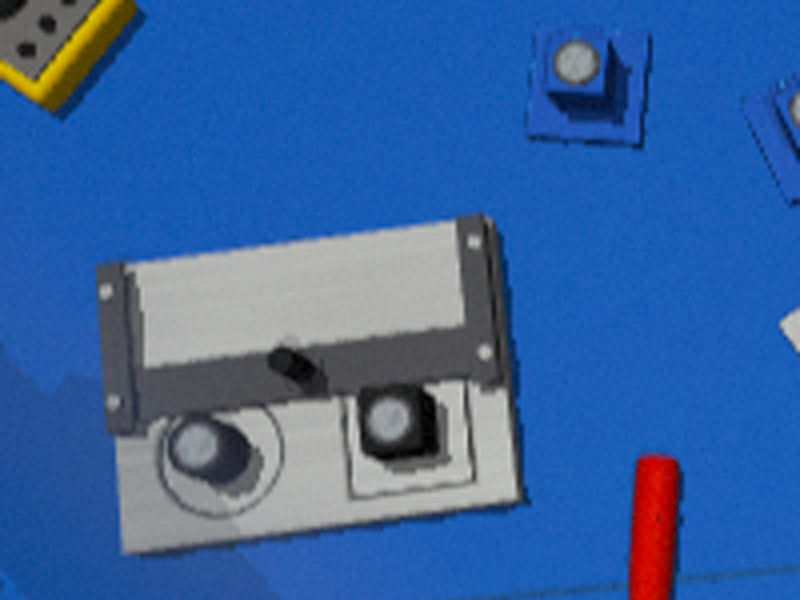

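The bar is over both bases and the heads are flush. One numeric check that it is fully forward: the bar's centre line at z = 32 mm.

```bash
python3 -c "
from h import *
for n in ('top','side'):
    s=manip.snapshot(n); g=cv2.cvtColor(s['color'],cv2.COLOR_BGR2GRAY)
    for y in(.075,.02,-.02,-.03,-.08):
        X=np.arange(-.03,.05,.0005); v=[]
        for x in X:
            u=pix(s,np.r_[J(x,y),.032]); v.append(cv2.getRectSubPix(g.astype(np.float32),(1,1),tuple(map(float,u)))[0,0])
        v=np.array(v); d=np.where(v<115)[0]; print(n,y,'dark x mm',X[d[0]]*1e3,X[d[-1]]*1e3,'jig x expected -10..20')
"
```

```text
top 0.075 dark x mm -25.499999999999996 19.000000000000046 jig x expected -10..20
top 0.02 dark x mm -11.499999999999982 19.000000000000046 jig x expected -10..20
top -0.02 dark x mm -30.0 19.000000000000046 jig x expected -10..20
top -0.03 dark x mm -30.0 19.000000000000046 jig x expected -10..20
top -0.08 dark x mm -30.0 19.500000000000046 jig x expected -10..20
side 0.075 dark x mm -30.0 16.500000000000043 jig x expected -10..20
side 0.02 dark x mm -10.999999999999982 17.500000000000043 jig x expected -10..20
side -0.02 dark x mm -16.499999999999986 16.000000000000043 jig x expected -10..20
side -0.03 dark x mm -19.49999999999999 16.000000000000043 jig x expected -10..20
side -0.08 dark x mm -30.0 16.500000000000043 jig x expected -10..20
```

The bar spans jig x from about -11 to 19 mm, against -10 to 20 expected, so it is fully forward. Handing in.

```bash
python3 -c "
from station import manip
print(manip.finish_job(), manip.observe()['clock'])"
```

```text
the job is handed in; nothing more can be done
the job is handed in; nothing more can be done
```

The job is handed in. I slid the bar back about 40 mm by its post and lowered the square head into the square pocket. I then slid the bar forward onto its stop, let go and moved the arm clear. The arm's clock read about 18 s, against the 53 s limit.

**Last checks:**
- **Square head:** its top is at 64–65 mm, level with the seated round head. In the last image the gap around its base looks even.
- **Bar:** it spans jig x of about -11 to 19 mm by the top camera, against -10 to 20 mm expected. I felt a 6.8 N reaction at the stop.
- **Other heads:** the oblong and spare round heads measure exactly where they were at the start, and the round head is still in its pocket.
- **Forces:** the highest wrist reading at the end of any move was about 18 N, against the 120 N limit.

**Disagreements:**
- **Between cameras:** the two cameras differed by 5–7 mm in y. I used their mean, which matched where the gripper found the post. The side camera put the bar's rear edge at 16–17.5 mm, 2–3 mm short of the top camera's figure.
- **Bar start position:** by the camera readings, the bar ended about 3 mm further forward than it began.

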